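# Inspect an amber pendant under the loupe

### The job

The amber pendant on the light box is to be checked for cracks. First switch the light box on by pressing its green button fully down and letting it come right back up; then pick up the loupe by its handle and hold it level and still, right way up, with the lens centred over the pendant and at the height of the red cap on the surface gauge's scriber, which marks the focal height. Finish while still holding the loupe there, held by the gripper alone and clear of everything else, with the pendant, the gauge and the other things on the bench left where they are.

Things in the scene. Friction and masses are not known exactly. Their poses are not given: they have to be found in the camera images.
- lightbox: grey gem light box fixed to the bench, 120 (its x) x 170 (its y) x 34 mm high. Origin: centre of its underside on the bench, z up. On top, centred at x +5, y +30 mm, is a round white stage 84 mm across whose top is 36 mm above the bench; the green push button is at x -25, y -52 mm.
- light_button_top (a point): centre of the top of the green round push button on the light box, 28 mm across, in a black housing. It is pressed straight down and moves with the button.
- light_button (a joint): travel of the push button in m: 0 up, 0.006 fully down. It springs back; about 4 N holds it fully down.
- pendant: amber stone in a round silver bezel, 32 mm across and 10 mm high, lying loose on the white stage, stone up; 30 g. Origin: centre of its underside, z up. A 10 mm bail loop sticks out at its +x side.
- loupe: hand loupe lying flat on the bench, about 100 g, right way up with z up. Origin: underside of the handle's middle. The black handle lies along x from -50 to +50 mm, 18 mm wide (y) and 14 mm high. The round brass lens frame, 72 mm across and 12 mm high, is centred at x = +90 mm.
- loupe_lens (a point): centre of the loupe's lens: in the loupe's frame x +90, y 0, z +6 mm (6 mm above the loupe's underside).
- gauge: surface gauge (scribing block) standing loose beyond the light box, 0.9 kg: dark steel base 70 x 55 x 26 mm, upright 9 mm steel spindle to 200 mm high at the origin, which is the centre of the base's underside. A thin level scriber is clamped to the spindle and points along the gauge's -x, roughly at the white stage, ending 90 mm from the spindle; its tail reaches 50 mm to +x.
- focus_mark (a point): centre of the red 12 mm ball cap on the scriber's point. Its height marks the focal height for the lens centre, 110 to 160 mm above the bench; it stays put, 60 to 105 mm sideways from the pendant's centre. Do not move it.
- hammer: hammer lying on the bench, about 200 mm long with its handle to its -x; not needed.
- jar: clear round jar with a blue cap, 56 mm across, 75 mm high; origin at the centre of its underside; not needed.
- bench_block: square steel bench block 64 x 64 x 20 mm; origin at the centre of its underside; not needed.

How it is judged (in metres and radians):
On the way, in this order (a step that is already met when the one before it is completed fails the run):
1. the light box's button is pressed fully down, with the loupe still lying on the bench (value of joint light_button above 0.005 m and height (world z) of loupe_lens below 0.02 m), for 0.05 s.
2. the button has come back up, with the loupe still lying on the bench (value of joint light_button below 0.0015 m and height (world z) of loupe_lens below 0.02 m), for 0.05 s.
3. the loupe is lifted off the bench in the gripper (height (world z) of each of loupe, loupe_lens above 0.03 m and contact force between the fingers and loupe above 1 N), for 0.2 s.
At the end, for the whole second after the job is handed in: Gripper alone holds the loupe by its handle, right way up, level within 0.1 rad, still, touching nothing else: lens within 6 mm of the red cap's height and 10 mm sideways of the pendant's centre. Button up; pendant moved under 5 mm, red cap under 6, hammer, jar and block under 20 (z of loupe_lens in the frame of focus_mark between -0.006 and 0.006 m and horizontal distance between loupe_lens and pendant below 0.01 m and angle between loupe's own z axis and vertical below 0.1 rad and linear speed of loupe below 0.02 m/s and angular speed of loupe below 0.15 rad/s and contact force between the fingers and loupe above 1 N and x of the grasp point in the frame of loupe below 0.045 m and contact force between loupe and lightbox below 0.1 N and contact force between loupe and gauge below 0.1 N and contact force between loupe and pendant below 0.1 N and contact force between loupe and jar below 0.1 N and contact force between loupe and hammer below 0.1 N and contact force between loupe and bench_block below 0.1 N and value of joint light_button below 0.0015 m and distance of pendant from where it was at the start of the episode below 0.005 m and distance of focus_mark from where it was at the start of the episode below 0.006 m and distance of each of hammer, jar, bench_block from where it was at the start of the episode below 0.02 m); the arm keeps its last pose, push and grip.
It fails at once if the pendant is pushed out of place (distance of pendant from where it was at the start of the episode above 0.006 m).
It fails at once if the surface gauge or its scriber is disturbed (distance of focus_mark from where it was at the start of the episode above 0.008 m).
It fails at once if the hammer, jar or bench block is knocked about (distance of any of hammer, jar, bench_block from where it was at the start of the episode above 0.025 m).
It also fails if it takes over 51 s, if anything falls off the work surface, if the arm or the gripper's body presses on something with over 40 N, if the wrist force passes 120 N, or if a joint passes its speed limit or range.

### The arm

A 7-joint arm with a two-finger parallel gripper is mounted at the origin on the work surface. World frame = base frame: x ahead of the robot, y to its left, z up, the work surface at z = 0. Lengths are in mm, angles in degrees, forces in N, time in s.
With the tool pointing down it reaches from about 400 to 850 mm from the base axis. Payload 4.5 kg.
Tool frame: the origin (TCP) lies midway between the tips of the shut fingers; the grasp point (between the pads) lies 19 mm behind it; z points along the fingers, y is the line along which they close (so a half turn about z gives the same grasp; the last joint's range is limited). The gripper opens to 85 mm and grips with 20 to 120 N. Pads are 22 mm wide; open, the fingers measure 114 mm over their backs; the gripper's body (76 mm by 85 mm) begins 54 mm behind the grasp point. The pads swing forward as they close: fully open they stand 13 mm farther back than shut.
Start: joints at [-72.261, 39.483, -11.15, 89.685, 9.013, 51.709, -12.324], TCP at [170.177, 601.41, 231.317] pointing down, gripper open.
Joint ranges: [-172.22, 172.22], [-26.19, 119.32], [-84.43, 86.54], [7.71, 146.69], [-57.33, 237.33], [2.42, 119.75], [-152.13, 152.13]. Speed limits (degrees/s): [147.25, 147.25, 180, 180, 180, 180, 180].

### API

Orientations are given as [roll, pitch, yaw] about the fixed x, y, z axes, in that order (R = Rz(yaw) Ry(pitch) Rx(roll)).
In Python, from bench import sense, read_camera, finish_job gives the robot as it stands.
- The arm moves only by the shell command python3 -m handwheel 'ROWS'. ROWS is JSON, a list of rows, each a list of 5 numbers: the gripper's target within -1 to 1 (shut at 1, half-way at 0, fully open at -1), then the shift along the tool's x, y, z in mm, then the turn about the tool's z in rad. A call has 1 to 20 rows; each row is the pose to reach, as a shift and turn from the pose commanded when the call began, along the tool's axes at that moment; what a row does not reach only later rows make up. A row lasts 1/8 s, in which the tool goes at most 62.5 mm and 10.7 degrees, less where a joint would pass 70% of its speed; a pose out of reach is approached as far as the arm can. A call with a gripper value outside its range is refused whole. The fingers move at their own pace and stop on an object; the grip force is fixed at half the most. Time passes only in rows, so rows that repeat a pose let the fingers close. It gives the time, the measured TCP pose, the force, the opening and the grip force at its end, in the units of the state.
- sense(): the state, without advancing time (a new reading comes with each control period).
- read_camera(name): name is "side" or "top"; returns a dict with "frame" (480x640x3 uint8, red, green, blue), "fov_y" (degrees; the focal length in pixels is half the picture's height over the tangent of half this angle, whatever the lens; pixels are square), "cx", "cy" (the principal point, pixels), "world_from_camera" (4x4, takes a point from camera to world coordinates). Camera axes: x right, y up, looking along -z (the intrinsics and any distortion apply to the point x, -y, -z); pixel columns grow to the right and rows downward; lengths in mm; the calibration is good to about 2 mm. A picture is of the moment at which its call begins. There is no depth.
- finish_job(): hands the job in; it is judged then, once.
The state is a dict: "clock": time; "qpos": joint angles; "qvel": joint speeds; "joint_torque": joint torques, N m; "tool_pos": TCP position; "ee_rot": TCP orientation; "ft_force": force on the tool from outside, world axes, zero at the start; "torque": the same for the moment, N m; "finger_gap": finger opening in mm; "grip_force": force on a finger pad.
Only numpy, scipy, OpenCV 4.12 (cv2) and the standard library are available. Lean on these libraries where they do the work, as an engineer would, in place of code of your own. Each camera call takes 0.05 s, during which the arm holds its last target. There are 200 camera calls.

## Working session

There is one attempt and no reset: what is moved stays moved. The work goes in short steps, Python scripts to look and compute and a shell command to move; the robot and the scene stay as the last step left them, time stands still between calls to the robot, and variables do not carry over. Pictures are saved under pics/ and viewed, at most 10 in all, crops included, and the job is handed in when it is done.

```bash
mkdir -p pics; ls; python3 - <<'E'
from bench import sense, read_camera
import cv2,pickle
s=sense(); print({k:s[k] for k in('clock','tool_pos','ee_rot','ft_force','finger_gap')})
for n in('top','side'):
    c=read_camera(n); pickle.dump(c,open(n+'0.pkl','wb'))
    cv2.imwrite(f'pics/{n}0.png',c['frame'][:,:,::-1]); print(n,{k:v for k,v in c.items() if k!='frame'})
E
```

```text
pics
{'clock': 0.0, 'tool_pos': array([170.02634055, 600.72948262, 230.45335201]), 'ee_rot': array([-1.79891133e+02,  6.62156742e-03,  1.64205879e+02]), 'ft_force': array([ 0.32574426, -1.48755793,  0.70638302]), 'finger_gap': 85.66660765451728}
top {'fov_y': 49.348368711108876, 'cx': 315.4099428390096, 'cy': 232.0884679768871, 'world_from_camera': array([[-1.49785274e-02,  9.97176719e-01, -7.35814887e-02,
         5.10276555e+02],
       [-9.99678995e-01, -1.34308879e-02,  2.14829917e-02,
         2.13147747e+01],
       [ 2.04340744e-02,  7.38796522e-02,  9.97057795e-01,
         1.06680157e+03],
       [ 0.00000000e+00,  0.00000000e+00,  0.00000000e+00,
         1.00000000e+00]])}
side {'fov_y': 52.89504051397088, 'cx': 319.18026698175174, 'cy': 238.17134530304108, 'world_from_camera': array([[ 7.80739377e-01,  4.79117478e-01, -4.01114033e-01,
         2.45726206e+02],
       [-6.24753711e-01,  6.10204026e-01, -4.87169218e-01,
        -4.17177424e+02],
       [ 1.13501105e-02,  6.30949673e-01,  7.75740733e-01,
         7.71007107e+02],
       [ 0.00000000e+00,  0.00000000e+00,  0.00000000e+00,
         1.00000000e+00]])}
```

View pics/top0.png

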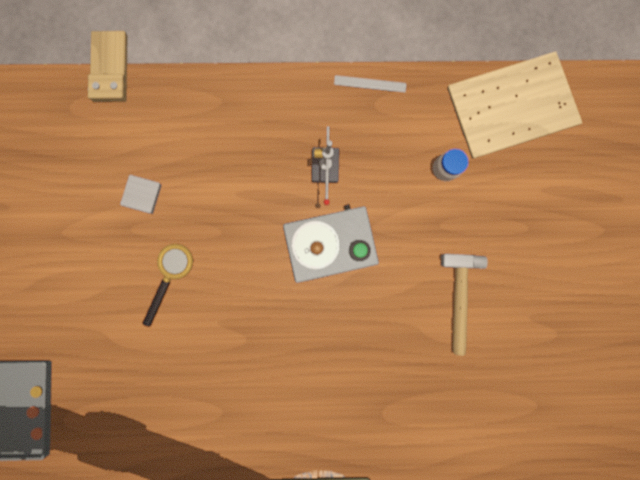

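View pics/side0.png

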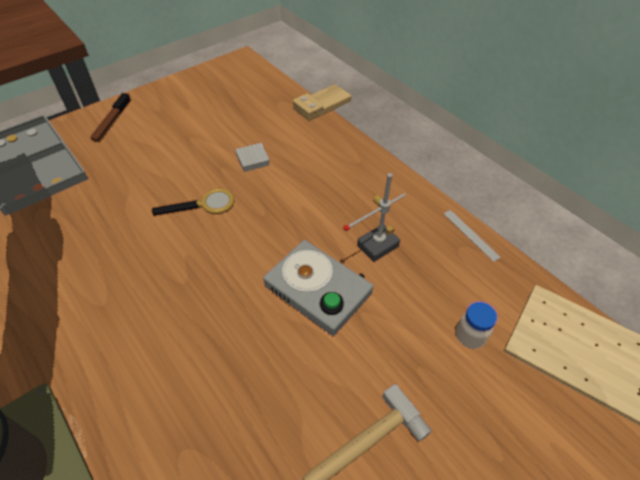

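The top view shows the light box at about (331,245), with the button at (360,250), the pendant at (317,248), the red cap at (326,202), and the loupe lens at (175,262) with its handle end at (148,323). The side view shows the button at (332,302), the cap at (347,227), the lens at (217,201) and the handle from (155,211) to (200,205).

```bash
cat > h.py <<'E'
import numpy as np,cv2,pickle
def f(c): return 240/np.tan(np.radians(c['fov_y']/2))
def ray(c,uv):
    T=c['world_from_camera'];d=np.array([(uv[0]-c['cx'])/f(c),-(uv[1]-c['cy'])/f(c),-1]);return T[:3,3],T[:3,:3]@d
def plane(c,uv,z):
    o,d=ray(c,uv);return o+d*(z-o[2])/d[2]
def tri(a,ua,b,ub):
    A=np.zeros((3,3));y=np.zeros(3);r=[ray(a,ua),ray(b,ub)]
    for o,d in r:
        d=d/np.linalg.norm(d);P=np.eye(3)-np.outer(d,d);A+=P;y+=P@o
    p=np.linalg.solve(A,y)
    res=[np.linalg.norm(np.cross(p-o,d/np.linalg.norm(d))) for o,d in r]
    return p,max(res)
def blobs(c,lo,hi,box,mn=8):
    x0,y0,x1,y1=box;h=cv2.cvtColor(c['frame'],cv2.COLOR_RGB2HSV)
    m=cv2.inRange(h,np.array(lo),np.array(hi));k=np.zeros_like(m);k[y0:y1,x0:x1]=m[y0:y1,x0:x1]
    n,l,s,ce=cv2.connectedComponentsWithStats(k)
    o=[(int(s[i,4]),ce[i].round(2),s[i,:4],np.argwhere(l==i)[:,::-1]) for i in range(1,n) if s[i,4]>=mn]
    return sorted(o,key=lambda t:-t[0])
E
python3 - <<'E'
from h import *
t,s=[pickle.load(open(n+'0.pkl','rb')) for n in('top','side')]
def show(n,lo,hi,bt,bs):
    r=[]
    for c,b in((t,bt),(s,bs)):
        o=blobs(c,lo,hi,b); print(n,[(q[0],q[1].tolist(),q[2].tolist()) for q in o[:3]]); r.append(o[0] if o else None)
    if all(r): print('   tri',*tri(t,r[0][1],s,r[1][1]))
    return r
show('green',(50,120,50),(85,255,255),(340,230,385,270),(310,280,355,325))
show('red',(0,165,100),(6,255,255),(318,195,334,210),(338,218,356,236))
show('amber',(5,150,40),(18,255,220),(304,234,330,262),(293,260,318,283))
show('white',(0,0,190),(179,60,255),(285,215,348,275),(275,240,340,300))
r=show('handle',(0,0,0),(179,255,45),(135,270,180,335),(145,190,215,222))
show('brass',(18,80,80),(32,255,255),(150,235,200,290),(195,180,245,222))
for c,q in((t,r[0]),(s,r[1])):
    print(cv2.minAreaRect(q[3].astype(np.float32)))
for n,c,u in(('red',t,(326,202)),('am',t,(317,248))): print(n,c['frame'][u[1],u[0]])
E
```

```text
green []
green [(223, [331.51, 300.18], [323, 293, 18, 16])]
red [(22, [326.09, 201.91], [324, 200, 5, 5])]
red [(21, [345.81, 227.14], [344, 225, 5, 5])]
   tri [634.57273203 -19.10526576 121.7592344 ] 0.41296194521131735
amber [(46, [316.02, 247.02], [312, 243, 10, 10])]
amber [(88, [304.8, 270.08], [299, 266, 13, 9])]
   tri [556.00338957  -1.19144391  39.43770244] 0.7217519499333827
white [(1781, [315.14, 244.46], [291, 220, 49, 50])]
white [(1114, [307.96, 269.41], [284, 251, 47, 38])]
   tri [ 5.62400507e+02 -3.36999129e-01  3.48282443e+01] 0.5835513836706375
handle []
handle [(271, [174.54, 207.71], [153, 202, 45, 13])]
brass [(495, [174.29, 262.11], [158, 244, 35, 38])]
brass [(376, [215.97, 201.14], [196, 188, 38, 25])]
   tri [531.23124831 284.99723288   3.1787043 ] 0.5861128807911982Traceback (most recent call last):
  File "<stdin>", line 16, in <module>
TypeError: 'NoneType' object is not subscriptable
```

```bash
python3 - <<'E'
from h import *
t,s=[pickle.load(open(n+'0.pkl','rb')) for n in('top','side')]
ht=cv2.cvtColor(t['frame'],cv2.COLOR_RGB2HSV)
print(ht[250,360],ht[300,158])
g=blobs(t,(50,90,40),(85,255,255),(340,230,385,270),8)
print('green',[(q[0],q[1],q[2]) for q in g[:2]])
gs=blobs(s,(50,90,40),(85,255,255),(310,280,355,325))[0];print(gs[:3])
if g: print(tri(t,g[0][1],s,gs[1]))
for c,b,n in((t,(304,234,330,262),'t'),(s,(290,258,322,286),'s')):
    q=blobs(c,(0,90,0),(25,255,255),b)[0];print('amber',n,q[:3],plane(c,q[1],44),plane(c,q[1],40))
    (e,ax,an)=cv2.fitEllipse(cv2.findContours(cv2.inRange(cv2.cvtColor(c['frame'],cv2.COLOR_RGB2HSV),(0,0,185),(179,70,255))[b[1]-25:b[3]+25,b[0]-25:b[2]+25].copy(),0,1)[0][0])[:3] if 0 else (0,0,0)
for c,b,z in((t,(135,270,180,335),7),(s,(145,190,215,222),7)):
    q=blobs(c,(0,0,0),(179,255,75),b)[0];R=cv2.minAreaRect(q[3].astype(np.float32));print('handle',q[0],q[1],R)
    bx=cv2.boxPoints(R);L=sorted([(np.linalg.norm(bx[i]-bx[(i+1)%4]),i) for i in range(4)])
    for l,i in L[:2]: print('  end',plane(c,(bx[i]+bx[(i+1)%4])/2,z))
    print('  mid',plane(c,q[1],z))
for c,b in((t,(150,235,200,290)),(s,(195,180,245,222))):
    q=blobs(c,(15,80,80),(32,255,255),b)[0]; 
    e=cv2.fitEllipse(cv2.convexHull(q[3].astype(np.int32)));print('ring',e,plane(c,e[0],7))
w=[]
for c,b in((t,(285,215,348,275)),(s,(275,240,340,300))):
    q=blobs(c,(0,0,190),(179,60,255),b)[0];e=cv2.fitEllipse(cv2.convexHull(q[3].astype(np.int32)));print('stage',e,plane(c,e[0],36))
# gauge base
for c,b,z in((t,(300,140,350,190),26),(s,(350,220,405,262),26)):
    q=blobs(c,(0,0,0),(179,90,90),b)[0];print('base',q[:3],plane(c,q[1],z))
crop=lambda c,x,y,w,h,k:cv2.resize(c['frame'][y:y+h,x:x+w,::-1],None,fx=k,fy=k,interpolation=cv2.INTER_CUBIC)
A=crop(t,270,110,120,180,3.33);B=crop(s,255,160,120,180,3.33)
cv2.imwrite('pics/c0.png',np.hstack([A,B])[:600,:800])
E
```

```text
[ 64 105 185] [ 5 41 69]
green [(161, array([359.87, 249.58]), array([353, 243,  15,  14], dtype=int32))]
(235, array([331.5 , 300.37]), array([323, 293,  18,  16], dtype=int32))
(array([549.36137534, -86.54373214,  48.49898954]), np.float64(0.7650479493087882))
amber t (116, array([316.36, 247.5 ]), array([311, 242,  12,  12], dtype=int32)) [555.45620292  -2.13101398  44.        ] [555.6328927   -2.22270641  40.        ]
amber s (126, array([305.  , 270.59]), array([299, 265,  13,  12], dtype=int32)) [553.03835206  -4.55789579  44.        ] [554.7291864   -2.28765923  40.        ]
handle 316 [155.09 303.94] ((155.59588623046875, 303.0890197753906), (7.282931327819824, 46.842491149902344), 24.443954467773438)
  end [492.5009672 301.5584598   7.       ]
  end [408.35439122 339.49245795   7.        ]
  mid [448.61165017 321.58277174   7.        ]
handle 334 [174.88 207.75] ((174.95957946777344, 207.76559448242188), (7.543867111206055, 46.01079177856445), 80.21759033203125)
  end [494.06642461 299.17896047   7.        ]
  end [407.09913107 338.39383143   7.        ]
  mid [450.13884684 
[... 164 characters left out ...]
  7.        ]
ring ((215.9810791015625, 200.2446746826172), (26.274080276489258, 38.36012268066406), 81.79905700683594) [530.72463582 284.12062362   7.        ]
stage ((315.2434387207031, 244.7224884033203), (49.16435241699219, 49.68410110473633), 170.1273193359375) [ 5.61329763e+02 -1.91393223e-01  3.60000000e+01]
stage ((307.2055358886719, 269.8616943359375), (37.44127655029297, 47.20088577270508), 89.92646026611328) [560.66102816  -1.24457197  36.        ]
base (49, array([315.57, 160.98]), array([312, 157,   9,   9], dtype=int32)) [730.99384302  -3.59013681  26.        ]
base (750, array([377.39, 243.14]), array([358, 220,  42,  41], dtype=int32)) [713.58071662 -30.29151058  26.        ]
```

View pics/c0.png

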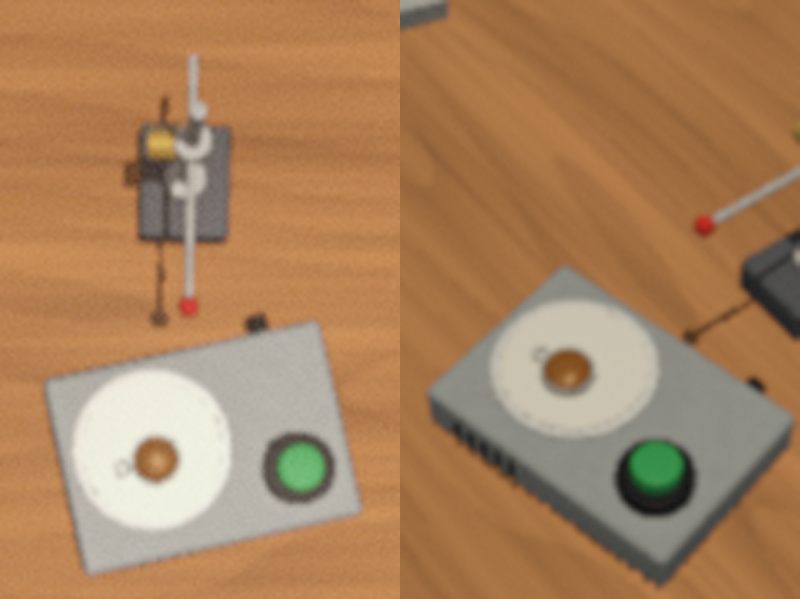

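```bash
cat >> h.py <<'E'
def shift(target,yaw=None):
    "tool-axes shift (mm) and turn (rad) from the measured pose to a world target"
    from bench import sense
    from scipy.spatial.transform import Rotation as R
    s=sense();M=R.from_euler('xyz',s['ee_rot'],degrees=True)
    d=M.inv().apply(np.array(target)-s['tool_pos'])
    tr=None if yaw is None else -np.radians((yaw-s['ee_rot'][2]+180)%360-180)
    print('clock',s['clock'],'pos',s['tool_pos'].round(1),'rot',s['ee_rot'].round(2),'gap',round(float(s['finger_gap']),1),'ft',s['ft_force'].round(1),'shift',d.round(1),'turn',tr)
E
python3 -c "
from h import *
shift((549.4,-86.5,150),156.3)"
```

```text
clock 0.1 pos [170.1 600.8 230.6] rot [-1.799e+02  1.000e-02  1.642e+02] gap 85.8 ft [-1.1 -0.2 -0.2] shift [-552.1 -557.9   81.6] turn 0.13790468036133605
```

```bash
python3 -m handwheel '[[1,-138,-139,0,0.06],[1,-138,-139,0,0.138],[1,-138,-139,0,0.138],[1,-276,-279,0,0.138],[1,-276,-279,0,0.138],[1,-276,-279,0,0.138],[1,-414,-418,0,0.138],[1,-414,-418,0,0.138],[1,-414,-418,0,0.138],[1,-552,-558,0,0.138],[1,-552,-558,0,0.138],[1,-552,-558,0,0.138],[1,-552,-558,0,0.138],[1,-552,-558,0,0.138],[1,-552,-558,40,0.138],[1,-552,-558,80,0.138],[1,-552,-558,80,0.138],[1,-552,-558,80,0.138],[1,-552,-558,80,0.138]]'; python3 -c "
from h import *
shift((549.4,-86.5,56),156.3)"
```

```text
clock: 2.48
tool_pos: [550.5, -85.5, 153.0]
ee_rot: [179.9, 0.2, 156.3]
ft_force: [0.7, 0.0, -0.7]
finger_gap: -0.0
grip_force: 0.0
clock 2.475 pos [550.5 -85.5 153. ] rot [1.7993e+02 1.7000e-01 1.5631e+02] gap -0.0 ft [ 0.7  0.  -0.7] shift [ 0.9 -1.5 97. ] turn 0.0002309215762872363
```

```bash
python3 -m handwheel '[[1,1,-1,50,0],[1,1,-1,90,0],[1,1,-1,94,0],[1,1,-1,94,0],[1,1,-1,94,0]]'; python3 - <<'E'
from h import *
from bench import read_camera
shift((549.4,-86.5,50))
cs={n:read_camera(n) for n in('top','side')}
cr=[cv2.resize(cs[n]['frame'][y:y+120,x:x+120,::-1],None,fx=3.3,fy=3.3) for n,x,y in(('top',300,190),('side',270,230))]
cv2.imwrite('pics/p1.png',np.hstack(cr))
E
```

```text
clock: 3.1
tool_pos: [549.5, -86.5, 59.1]
ee_rot: [179.9, 0.2, 156.3]
ft_force: [-0.4, 0.5, 0.1]
finger_gap: -0.0
grip_force: 0.0
clock 3.1 pos [549.5 -86.5  59.1] rot [179.93   0.19 156.28] gap -0.0 ft [-0.4  0.5  0.1] shift [ 0.1 -0.1  9.1] turn None
```

View pics/p1.png

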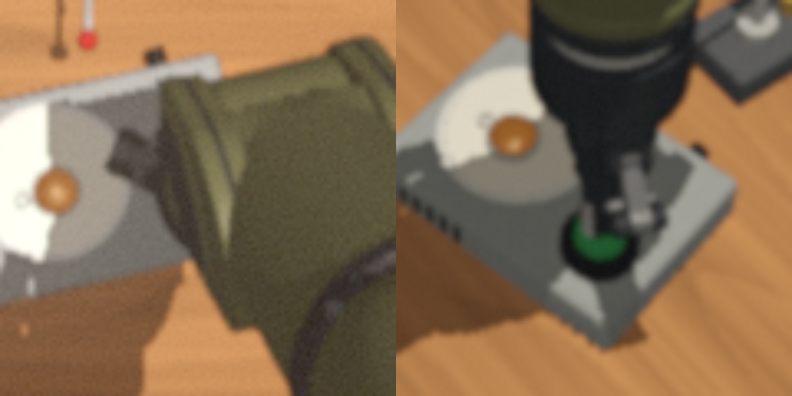

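The side view shows the shut fingertips just above the green button, at crop position (600,240). The top view shows the wrist clear of the scriber cap, at crop position (87,40). I'll press in small steps.

```bash
python3 -m handwheel '[[1,0,0,6,0],[1,0,0,9,0],[1,0,0,11,0],[1,0,0,12,0],[1,0,0,12,0]]';python3 -m handwheel '[[1,0,0,2,0],[1,0,0,3,0],[1,0,0,3,0]]'
```

```text
clock: 3.82
tool_pos: [549.4, -86.6, 49.4]
ee_rot: [180.0, 0.2, 156.3]
ft_force: [-6.2, 1.1, 38.2]
finger_gap: -0.6
grip_force: 19.1
clock: 4.2
tool_pos: [549.5, -86.6, 48.9]
ee_rot: [180.0, 0.3, 156.3]
ft_force: [-10.8, 1.3, 61.5]
finger_gap: 0.3
grip_force: 30.7
```

```bash
python3 - <<'E'
from h import *
from bench import read_camera
c=read_camera('side');s0=pickle.load(open('side0.pkl','rb'));pickle.dump(c,open('side1.pkl','wb'))
cr=[cv2.resize(k['frame'][270:345,290:380,::-1],None,fx=4.4,fy=4.4,interpolation=cv2.INTER_CUBIC) for k in(s0,c)]
cv2.imwrite('pics/p2.png',np.hstack(cr))
t=pickle.load(open('top0.pkl','rb'))
# button top face: right/left extremes in both views as triangulation check
for z in (46,48,50,52,54,56): print(z,plane(t,(359.87,249.58),z).round(1),plane(s0,(331.5,300.37),z).round(1), 14/ np.linalg.norm(plane(s0,(332.5,300),z)-plane(s0,(331.5,300),z)))
E
```

```text
46 [550.1 -87.2  46. ] [549.7 -85.   46. ] 7.974243046728485
48 [550. -87.  48.] [548.9 -85.9  48. ] 7.996301593524776
50 [549.9 -86.8  50. ] [548.1 -86.8  50. ] 8.018482516628138
52 [549.9 -86.6  52. ] [547.2 -87.8  52. ] 8.040786837250458
54 [549.8 -86.4  54. ] [546.4 -88.7  54. ] 8.063215587995337
56 [549.7 -86.2  56. ] [545.6 -89.6  56. ] 8.085769813021495
```

View pics/p2.png

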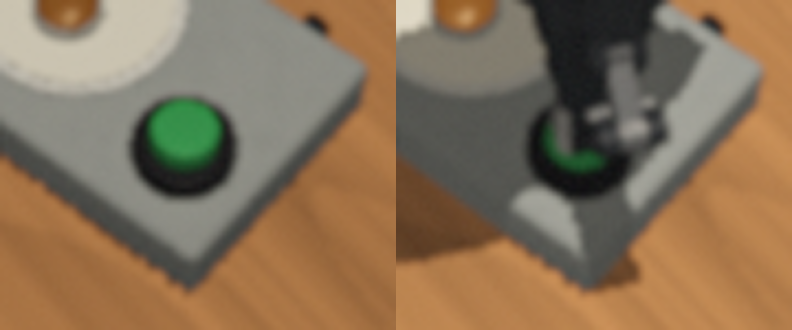

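The left crop shows the button up, with its top face near (185,125) and its green side visible. The right crop shows the fingertips on it, with a green sliver left at (575,165). I'll release in steps and read the spring force to confirm the travel.

```bash
for i in 1 2 3 4 5; do python3 -m handwheel '[[1,0,0,-1,0],[1,0,0,-2,0],[1,0,0,-2,0]]' | grep -E 'tool_pos|ft_f'; done
```

```text
tool_pos: [549.4, -86.6, 49.2]
ft_force: [-6.4, 1.4, 45.2]
tool_pos: [549.4, -86.5, 49.5]
ft_force: [-5.3, 0.7, 31.0]
tool_pos: [549.3, -86.5, 49.9]
ft_force: [-0.9, -0.1, 14.5]
tool_pos: [549.3, -86.5, 50.5]
ft_force: [2.8, -0.6, 4.2]
tool_pos: [548.0, -86.1, 52.2]
ft_force: [1.1, -0.2, 2.0]
```

```bash
python3 -m handwheel '[[1,0,0,-10,0],[1,0,0,-60,0],[1,0,0,-110,0],[1,0,0,-150,0],[1,0,0,-150,0],[1,0,0,-150,0]]'; python3 - <<'E'
from h import *
shift((472.8,309.5,100),155.9)
from bench import read_camera
c=read_camera('side');s0=pickle.load(open('side0.pkl','rb'))
for k in(s0,c): print(blobs(k,(50,90,30),(85,255,255),(310,280,355,325))[0][:3], blobs(k,(0,165,100),(6,255,255),(338,218,356,236))[0][:3])
E
```

```text
clock: 6.88
tool_pos: [546.4, -86.3, 201.6]
ee_rot: [-179.9, -0.2, 156.3]
ft_force: [-0.5, 0.4, 0.2]
finger_gap: -0.1
grip_force: 0.0
clock 6.875 pos [546.4 -86.3 201.6] rot [-1.7993e+02 -1.7000e-01  1.5630e+02] gap -0.1 ft [-0.5  0.4  0.2] shift [226.2 333.  101.8] turn 0.006961509067391729
(235, array([331.5 , 300.37]), array([323, 293,  18,  16], dtype=int32)) (21, array([345.81, 227.14]), array([344, 225,   5,   5], dtype=int32))Traceback (most recent call last):
  File "<stdin>", line 5, in <module>
IndexError: list index out of range
```

```bash
python3 -m handwheel '[[-1,45,66,0,0],[-1,90,132,0,0],[-1,90,132,0,0],[-1,135,200,0,0],[-1,135,200,0,0],[-1,180,266,0,0],[-1,180,266,0,0],[-1,226,333,0,0.007],[-1,226,333,0,0.007],[-1,226,333,30,0.007],[-1,226,333,60,0.007],[-1,226,333,100,0.007],[-1,226,333,100,0.007],[-1,226,333,100,0.007]]'; python3 - <<'E'
from h import *
from bench import read_camera
shift((472.8,309.5,3),155.9)
cs={n:read_camera(n) for n in('top','side')}
for n in cs: pickle.dump(cs[n],open(n+'2.pkl','wb'))
s0=pickle.load(open('side0.pkl','rb'))
for k in(s0,cs['side']):
  for a in (((50,90,30),(85,255,255),(310,280,355,325)),((0,165,100),(6,255,255),(338,218,356,236)),((0,90,0),(25,255,255),(290,258,322,286))):
    print([q[:2] for q in blobs(k,*a)[:1]])
cr=[cv2.resize(cs[n]['frame'][y:y+150,x:x+150,::-1],None,fx=2.66,fy=2.66) for n,x,y in(('top',90,220),('side',120,120))]
cv2.imwrite('pics/p3.png',np.hstack(cr))
E
```

```text
clock: 8.68
tool_pos: [475.4, 309.2, 102.8]
ee_rot: [-180.0, 0.0, 155.9]
ft_force: [0.9, -0.0, -0.1]
finger_gap: 85.1
grip_force: 0.0
clock 8.675 pos [475.4 309.2 102.8] rot [-1.8000e+02  1.0000e-02  1.5587e+02] gap 85.1 ft [ 0.9 -0.  -0.1] shift [ 2.5 -0.7 99.8] turn -0.0006086141828873277
[(235, array([331.5 , 300.37]))]
[(21, array([345.81, 227.14]))]
[(126, array([305.  , 270.59]))]
[(235, array([331.53, 300.33]))]
[(21, array([346.  , 227.14]))]
[(124, array([304.98, 270.58]))]
```

View pics/p3.png

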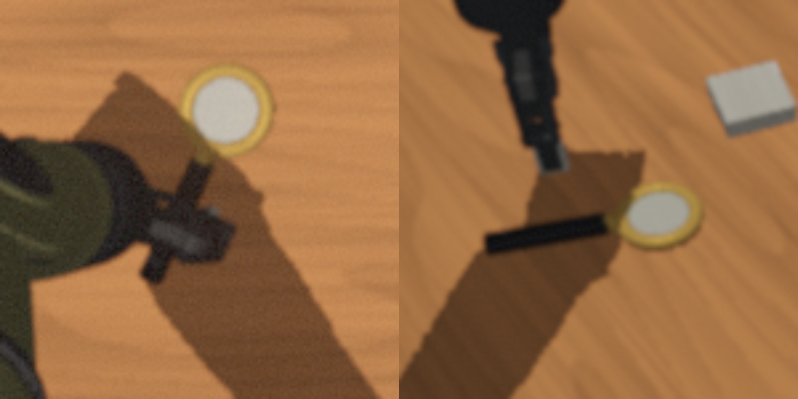

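The crops show the open fingers straddling the handle: in the top crop the gripper is at (190,230) on the handle that runs from (150,275) to (205,165). The button, cap and pendant pixels are unchanged, so I'll descend and grip.

```bash
python3 -m handwheel '[[-1,2,-1,40,0],[-1,2,-1,75,0],[-1,2,-1,85,0],[-1,2,-1,85,0],[-1,2,-1,85,0]]'; python3 -c "
from h import *
shift((472.8,309.5,3),155.9)"
```

```text
clock: 9.4
tool_pos: [473.8, 310.0, 18.8]
ee_rot: [179.9, 0.1, 155.9]
ft_force: [-0.8, 1.0, 1.0]
finger_gap: 85.1
grip_force: 0.0
clock 9.4 pos [473.8 310.   18.8] rot [1.7986e+02 7.0000e-02 1.5588e+02] gap 85.1 ft [-0.8  1.   1. ] shift [ 0.7 -1.  15.8] turn -0.0003384916829142512
```

```bash
python3 -m handwheel '[[-1,0,-1,8,0],[-1,0,-1,15,0],[-1,0,-1,15,0],[-1,0,-1,15,0]]'; python3 -m handwheel '[[1,0,0,0,0],[1,0,0,0,0],[1,0,0,0,0],[1,0,0,0,0],[1,0,0,0,0],[1,0,0,0,0],[1,0,0,0,0],[1,0,0,0,0]]'
```

```text
clock: 9.9
tool_pos: [472.3, 308.5, 2.2]
ee_rot: [-180.0, -0.0, 155.9]
ft_force: [-0.0, -0.5, 0.5]
finger_gap: 85.4
grip_force: 0.0
clock: 10.9
tool_pos: [472.6, 308.8, 2.7]
ee_rot: [179.9, 0.0, 155.9]
ft_force: [-0.3, -0.7, 5.8]
finger_gap: 16.4
grip_force: 59.9
```

```bash
python3 -m handwheel '[[1,0,0,-5,0],[1,0,0,-15,0],[1,0,0,-30,0],[1,0,0,-50,0],[1,0,0,-75,0],[1,0,0,-100,0],[1,0,0,-125,0],[1,0,0,-145,0],[1,0,0,-145,0],[1,0,0,-145,0],[1,0,0,-145,0]]'; python3 - <<'E'
from h import *
from bench import read_camera
shift((0,0,0),155.9)
t,s=read_camera('top'),read_camera('side')
pickle.dump((t,s),open('lift.pkl','wb'))
p=[]
for c,b in((t,(100,180,240,330)),(s,(150,80,300,240))):
    q=blobs(c,(15,80,80),(32,255,255),b)[0];e=cv2.fitEllipse(cv2.convexHull(q[3].astype(np.int32)));print(q[0],q[2],e);p.append(e[0])
print(tri(t,p[0],s,p[1]))
cr=[cv2.resize(c['frame'][y:y+150,x:x+150,::-1],None,fx=2.66,fy=2.66) for c,x,y in((t,90,180),(s,150,70))]
cv2.imwrite('pics/p4.png',np.hstack(cr))
E
```

```text
clock: 12.28
tool_pos: [471.8, 308.0, 146.4]
ee_rot: [-179.9, -0.1, 155.9]
ft_force: [0.1, -0.3, -0.7]
finger_gap: 16.2
grip_force: 59.1
clock 12.275 pos [471.8 308.  146.4] rot [-1.7991e+02 -5.0000e-02  1.5589e+02] gap 16.2 ft [ 0.1 -0.3 -0.7] shift [ 304.7 -473.6  147.5] turn -8.85152768687561e-05
839 [134 239  44  46] ((154.97828674316406, 261.20843505859375), (42.53497314453125, 46.53562927246094), 34.08359146118164)
622 [183 134  49  40] ((207.58641052246094, 154.81402587890625), (39.07540512084961, 47.858455657958984), 114.62039947509766)
(array([532.8451063 , 285.44986526, 133.95331633]), np.float64(1.875629951968905))
```

View pics/p4.png

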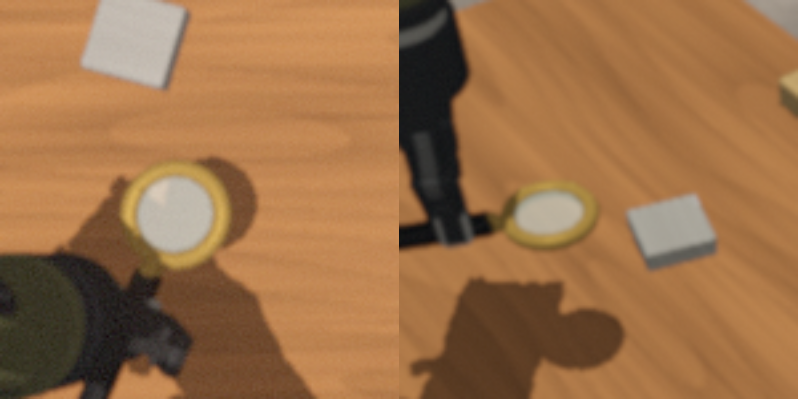

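The loupe is in the gripper, with the ring at top crop (175,215) and side crop (548,213). The ring fit is contaminated by the neck, so I'll check droop using the clear glass disc and the handle.

```bash
python3 - <<'E'
from h import *
t0,s0=[pickle.load(open(n+'0.pkl','rb')) for n in('top','side')]
t,s=pickle.load(open('lift.pkl','rb'))
for a,ba,b,bb in((t0,(155,240,195,285),s0,(200,185,235,217)),(t,(132,238,180,288),s,(185,132,230,168))):
    p=[]
    for c,bx in((a,ba),(b,bb)):
        q=blobs(c,(0,0,110),(179,60,255),bx)[0];e=cv2.fitEllipse(cv2.convexHull(q[3].astype(np.int32)));print(q[0],q[1],q[2],np.round(e[0],1),np.round(e[1],1),round(e[2]));p.append(e[0])
    print(tri(a,p[0],b,p[1]), tri(a,q[1]*0+p[0],b,p[1])[0])
E
```

```text
458 [174.52 260.99] [163 249  24  25] [174.5 261. ] [23.7 24. ] 31
266 [217.14 199.88] [206 193  23  15] [217.  199.9] [14.8 22.2] 80
(array([533.51142294, 283.56324231,   6.93484751]), np.float64(0.44652815220867526)) [533.51142294 283.56324231   6.93484751]
620 [155.28 260.21] [142 247  28  28] [155.2 260.2] [27.3 28.4] 40
302 [205.77 149.45] [194 142  25  16] [205.9 149.4] [15.  24.9] 82
(array([532.36747795, 281.29282609, 150.78095968]), np.float64(0.3049871509960315)) [532.36747795 281.29282609 150.78095968]
```

```bash
python3 -c "
from h import *
shift((494.5,24.2,146.4))"
```

```text
clock 12.375 pos [472.  308.2 146.5] rot [-1.7993e+02 -4.0000e-02  1.5590e+02] gap 16.2 ft [ 0.5 -0.8 -1.2] shift [-136.5 -250.     0.4] turn None
```

```bash
python3 -m handwheel '[[1,-7,-12,0,0],[1,-20,-37,0,0],[1,-35,-65,0,0],[1,-52,-95,0,0],[1,-69,-126,0,0],[1,-86,-157,0,0],[1,-103,-188,0,0],[1,-118,-216,0,0],[1,-128,-235,0,0],[1,-134,-246,0,0],[1,-136,-250,0,0],[1,-136,-250,0,0],[1,-136,-250,10,0],[1,-136,-250,20,0],[1,-136,-250,26,0],[1,-136,-250,28,0],[1,-136,-250,28,0],[1,-136,-250,28,0],[1,-136,-250,28,0]]'; python3 - <<'E'
from h import *
from bench import read_camera
shift((494.5,24.2,117.7),155.9)
t,s=read_camera('top'),read_camera('side')
pickle.dump((t,s),open('end.pkl','wb'))
cr=[cv2.resize(c['frame'][y:y+150,x:x+150,::-1],None,fx=2.66,fy=2.66) for c,x,y in((t,250,150),(s,240,160))]
cv2.imwrite('pics/p5.png',np.hstack(cr))
p=[]
for c,b in((t,(280,205,350,285)),(s,(265,190,345,275))):
    q=blobs(c,(15,80,80),(32,255,255),b)[0];print('brass',q[:3])
    k=[r for r in blobs(c,(0,165,100),(6,255,255),(315,190,360,240))];print('red',[r[:2] for r in k[:1]]);p.append(k[0][1])
print(tri(t,p[0],s,p[1]))
E
```

```text
clock: 14.75
tool_pos: [494.6, 24.7, 119.5]
ee_rot: [180.0, 0.0, 155.9]
ft_force: [0.1, -0.1, -0.9]
finger_gap: 16.3
grip_force: 59.1
clock 14.75 pos [494.6  24.7 119.5] rot [1.7998e+02 3.0000e-02 1.5589e+02] gap 16.3 ft [ 0.1 -0.1 -0.9] shift [-0.1 -0.5  1.8] turn -0.00025422293752035797
brass (2065, array([309.05, 262.23]), array([280, 227,  68,  58], dtype=int32))
red [(22, array([326.09, 201.91]))]
brass (740, array([312.48, 212.55]), array([286, 190,  59,  61], dtype=int32))
red [(20, array([345.9 , 227.05]))]
(array([634.61460475, -19.14627571, 121.99555926]), np.float64(0.32455029696233745))
```

View pics/p5.png

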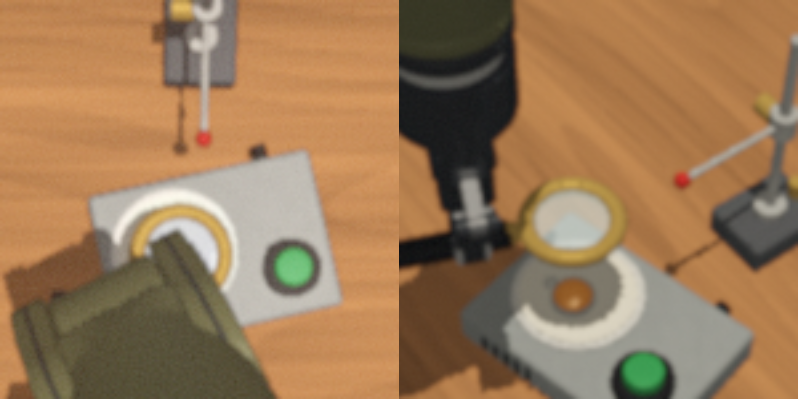

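The top crop shows the ring over the stage at about (182,255), partly hidden by the wrist and well clear of the cap at (204,139). The side crop shows the ring centred at (575,222) and level. I'll refine the lens position from both views.

```bash
python3 - <<'E'
from h import *
t,s=pickle.load(open('end.pkl','rb'))
q=blobs(s,(15,80,80),(35,255,255),(284,222,330,264))[0];e=cv2.fitEllipse(cv2.convexHull(q[3].astype(np.int32)));print(q[0],q[2],e)
for z in(120,122,124,126): print(z,plane(s,e[0],z).round(1),plane(s,(306,243.5),z).round(1),plane(t,(318.4,245.9),z).round(1))
# top: fit circle to outer ring edge that is visible (upper-left arc), brass pixels next to white stage
h=cv2.cvtColor(t['frame'],cv2.COLOR_RGB2HSV);m=cv2.inRange(h,(15,70,60),(35,255,255))
pts=[]
for a in np.radians(np.arange(-170,-5,8)):
    for r in np.arange(26,10,-.25):
        u=318.4+r*np.cos(a);v=245.9+r*np.sin(a)
        if m[int(round(v)),int(round(u))] and h[int(round(v)),int(round(u)),0]>17: pts.append((u,v,r));break
P=np.array(pts);print(P[:,2])
P=P[(P[:,2]<23)];A=np.c_[2*P[:,:2],np.ones(len(P))];x=np.linalg.lstsq(A,(P[:,:2]**2).sum(1),rcond=None)[0]
print('circle',x[:2],np.sqrt(x[2]+x[0]**2+x[1]**2)); print(plane(t,x[:2],122),tri(t,x[:2],s,e[0]))
E
```

```text
707 [284 225  43  36] ((304.6514587402344, 241.546630859375), (36.77646255493164, 46.343299865722656), 79.56101989746094)
120 [557.9   1.3 120. ] [557.1  -3.6 120. ] [555.   -4.1 120. ]
122 [556.9   0.  122. ] [556.1  -4.8 122. ] [554.9  -4.1 122. ]
124 [556.   -1.3 124. ] [555.2  -6.1 124. ] [554.8  -4.  124. ]
126 [555.   -2.6 126. ] [554.2  -7.4 126. ] [554.7  -4.  126. ]
[20.   19.75 19.75 20.25 20.   20.   20.5  20.   19.   19.5  19.25 19.5
 19.   19.   19.   18.75 18.75 18.5  19.   17.75 18.25]
circle [317.5210234 245.37683  ] 18.971019549051768
[555.82705127  -2.50360372 122.        ] (array([555.47715339,  -2.29801889, 125.42209271]), np.float64(0.21974284738124072))
```

```bash
python3 -m handwheel '[[1,0,0,1,0],[1,0,0,1.5,0],[1,0,0,1.5,0],[1,0,0,1.5,0],[1,0,0,1.5,0],[1,0,0,1.5,0],[1,0,0,1.5,0],[1,0,0,1.5,0]]'; python3 - <<'E'
from h import *
from bench import read_camera,finish_job
shift((494.5,24.2,118.0),155.9)
s=read_camera('side')
for lo,hi,b in(((0,90,0),(14,255,255),(290,262,322,286)),((50,90,30),(85,255,255),(310,280,355,325)),((0,165,100),(6,255,255),(338,218,356,236))):
    print([q[:2] for q in blobs(s,lo,hi,b)[:1]])
q=blobs(s,(0,0,95),(179,60,255),(288,226,328,258));print([(k[0],k[1],k[2]) for k in q[:1]]);e=cv2.fitEllipse(cv2.convexHull(q[0][3].astype(np.int32)));print(e,[plane(s,e[0],z).round(1) for z in(120,122,124)])
E
```

```text
clock: 15.85
tool_pos: [494.4, 24.7, 117.8]
ee_rot: [180.0, -0.0, 155.9]
ft_force: [-0.7, -0.2, -0.9]
finger_gap: 16.3
grip_force: 59.1
clock 15.85 pos [494.4  24.7 117.8] rot [180.    -0.   155.89] gap 16.3 ft [-0.7 -0.2 -0.9] shift [-0.3 -0.4 -0.2] turn -0.00012787676294950974
[(78, array([304.94, 269.96]))]
[(233, array([331.51, 300.31]))]
[(21, array([345.81, 227.14]))]
[(488, array([304.53, 242.99]), array([291, 232,  28,  22], dtype=int32))]
((304.5241394042969, 243.0453643798828), (22.05474090576172, 27.831310272216797), 90.34646606445312) [array([555.7,  -1.2, 120. ]), array([554.7,  -2.5, 122. ]), array([553.8,  -3.7, 124. ])]
```

The side ray through the lens glass passes within 1 mm of the pendant's axis at a height of 122 mm, which matches the cap. The pendant, button and cap haven't moved, so I'm handing in.

```bash
python3 -c "
from bench import finish_job
print(finish_job())"
```

```text
the job is handed in; nothing more can be done
None
```

The job is handed in, with no verdict shown: the button was pressed and came back up, and the loupe is held level with its lens measured about 1 mm from the pendant's centre and at the red cap's height (about 122 mm).

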